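# Pull down the lid of a pressure filter holder, wing nut by wing nut

### The job

Tighten the lid of the steel filter holder: begin with the wing nut over the side outlet and go clockwise round the rim. Turn each nut clockwise until you feel it bite, then give it exactly one more quarter turn. Hold the wings firmly but do not crush them, do not lean on the lid, and leave the other things on the bench alone.

Things in the scene. Friction and masses are not known exactly. Their poses are not given: they have to be found in the camera images.
- holder: stainless pressure filter holder, fixed on the bench: two stacked flanges, 210 mm across, on three legs. Origin: on the bench under its middle; the lid's upper face is 106 mm up. x points to the side outlet, a brass cock whose tail, lower than the lid, reaches 174 mm from the middle. A capped ferrule amid the lid, 34 mm wide, stands 38 mm above it. The three nuts sit 83 mm from the middle, 120 degrees apart
- nut_1: the first wing nut, over the side outlet. Origin: on its upright turning axis at the lid's upper face; x along the wings, z up. All three nuts are alike: black moulded plastic, wings 54 mm tip to tip, 10 mm thick, from 19 to 43 mm above the lid; below the wings a round boss, 25 mm across. Clockwise seen from above tightens
- nut_2: as nut_1; the second wing nut, the next one clockwise seen from above. Each nut starts slack by an unknown angle, different on every nut, 0.2 to 1.3 rad, and turns there almost freely (0.02 N m); then it bites, and from there on it needs a steady 0.25 N m and stays tightened; let go, it only springs back by the seal's give of 0.06 rad. The bite can only be felt
- nut_3: as nut_1; the third wing nut, the next one clockwise after the second. Gripped across the 10 mm of its wings, a nut is carried round by a grip of 15 to 30 N on each side; a feeble grip slips off at the bite, and more than 40 N on each side crushes the plastic
- washer_1 (a point): top of the cupped spring washer, 34 mm across, under the first nut, on the nut's axis, 4 mm above the lid. It does not turn. From the bite on, the nut flattens it by 0.5 mm per radian: 0.79 mm for a quarter turn, far less than these readings can tell
- washer_2 (a point): the same under the second nut
- washer_3 (a point): the same under the third nut
- spare_nut: loose spare wing nut like the others, standing on the bench, 38 mm high, 54 mm across; origin under its middle; not part of the job
- spare_seal: loose rubber ring, 72 mm across, 6 mm high, lying on the bench by the holder; origin under its middle
- dish: loose glass dish, 90 mm across, 16 mm high; origin under its middle
- beaker: loose clear beaker, 82 mm across, 105 mm high; origin under its middle
- sample: loose amber sample bottle, 62 mm across, 170 mm high; origin under its middle
- wash_bottle: loose white wash bottle, 66 mm across, 195 mm high; origin under its middle
- cylinder: loose measuring cylinder on a blue foot of 84 mm, 252 mm high, 40 mm wide; origin under its middle
- forceps: loose steel forceps, 120 mm long, lying on the bench; origin at the middle

How it is judged:
On the way, in this order (a step that is already met when the one before it is completed fails the run):
1. the first nut stands a quarter turn past its bite (within 15 degrees) (distance of washer_1 from where it was at the start of the episode between 0.000654 and 0.000916 m), for 0.3 s.
2. the second nut stands a quarter turn past its bite (within 15 degrees) (distance of washer_2 from where it was at the start of the episode between 0.000654 and 0.000916 m), for 0.3 s.
3. the third nut stands a quarter turn past its bite (within 15 degrees) (distance of washer_3 from where it was at the start of the episode between 0.000654 and 0.000916 m), for 0.3 s.
At the end, for the whole second after the job is handed in: Each of the three wing nuts stands one quarter turn, within 15 degrees, clockwise past the point where it began to bite: its spring washer has been flattened by 0.79 mm, within 0.13 mm (all of step 1 and all of step 2 and all of step 3); the robot touches nothing.
It fails at once if a nut's wings are crushed: the fingers' forces on both sides of a nut add up to more than 80 N (a grip of 40 N) (contact force between the fingers and nut_1 above 80 N or contact force between the fingers and nut_2 above 80 N or contact force between the fingers and nut_3 above 80 N).
It fails at once if the robot presses on the filter holder with more than 20 N (contact force between any of the arm, the fingers and holder above 20 N).
It fails at once if a bystander is moved by more than 20 mm (distance of any of spare_nut, spare_seal, dish, beaker, sample, wash_bottle, cylinder, forceps from where it was at the start of the episode above 0.02 m).
It also fails if it takes over 72 s, if anything falls off the work surface, if the arm or the gripper's body presses on something with over 40 N, if the wrist force passes 120 N, or if a joint passes its speed limit or range.

### The arm

A 6-joint arm with a two-finger parallel gripper is mounted at the origin on the work surface. World frame = base frame: x ahead of the robot, y to its left, z up, the work surface at z = 0. Lengths are in m, angles in rad, forces in N, time in s.
With the tool pointing down it reaches from about 0.275 to 0.75 m from the base axis. Payload 10.2 kg.
Tool frame: the origin (TCP) lies at the very end of the fingers, on their centre line; the grasp point (between the pads) lies 19 mm behind it (arm.tcp_to_grasp is the distance from the TCP to the grasp point, in m); x points along the fingers, y is the direction in which the jaws open and shut, and the axes are right-handed (so a half turn about x gives the same grasp; the last joint's range is limited). The gripper opens to 85 mm and grips with 20 to 120 N. Pads are 22 mm wide; open, the fingers measure 114 mm over their backs; the gripper's body (76 mm by 85 mm) begins 54 mm behind the grasp point. The pads swing forward as they close: fully open they stand 13 mm farther back than shut.
Start: joints at [-1.573, 0.313, 1.498, -0, 1.331, -0.223], TCP at [0.115, -0.512, 0.231] pointing down, gripper open.
Joint ranges: [-2.94, 2.94], [-0.97, 2.17], [0.19, 2.56], [-1.23, 4.37], [0.02, 3.11], [-2.88, 2.88]. Speed limits (rad/s): [2.39, 2.39, 3.01, 3.14, 3.14, 3.14].

### API

Orientations are given as a rotation vector (axis times angle).
In Python, from cell import arm gives the robot as it stands.
- The arm moves only by the shell command python3 -m pendant 'ROWS' [FORCE]. ROWS is JSON, a list of rows, each a list of 7 numbers: the shift along the tool's x, y, z in mm, then the turn, a rotation vector about the tool's x, y, z in degrees, then the finger opening in mm, from 0 to 85.4. A call has 1 to 8 rows; each row is the pose to reach, as a shift and turn from the pose measured when the call began, along the tool's axes at that moment; what a row does not reach only later rows make up. A row lasts 1/8 s, in which the tool goes at most 62.5 mm and 10.7 degrees, less where a joint would pass 70% of its speed; a pose out of reach is approached as far as the arm can. A call with a gripper value outside its range is refused whole. The fingers move at their own pace and stop on an object; FORCE is the grip in N (left out, the last holds). Time passes only in rows, so rows that repeat a pose let the fingers close. It gives the time, the measured TCP pose, the force and the opening at its end, in the units of the state.
- arm.read_state(): the state, without advancing time (a new reading comes with each control period).
- arm.capture(name): name is "side" or "top"; returns the picture (400x640x3 uint8, red, green, blue); there is no depth.
- arm.get_calibration(name): a dict with "vertical_fov" (degrees; the focal length in pixels is half the picture's height over the tangent of half this angle, whatever the lens; pixels are square), "cx", "cy" (the principal point, pixels), "k1" (the pictures are not rectified: a ray, as slopes to the right and down, at radius r is drawn at 1 + k1 r^2 times it, then the intrinsics apply), "cam_to_world" (4x4, takes a point from camera to world coordinates). Camera axes: x right, y down, z forward; pixel columns grow to the right and rows downward; lengths in m; the calibration is good to about 2 mm. A picture is of the moment at which its call begins. get_calibration takes no time and is no camera call.
- arm.close_job(): hands the job in, once; it reports no verdict.
The state is a dict: "time": time; "joint_positions": joint angles; "dq": joint speeds; "effort": joint torques, N m; "position": TCP position; "orientation": TCP orientation; "contact_force": force on the tool from outside, world axes, zero at the start; "ft_torque": the same for the moment, N m; "opening": finger opening in m.
Only numpy, scipy, OpenCV 4.12 (cv2) and the standard library are available. Lean on these libraries where they do the work, as an engineer would, in place of code of your own. Each camera call takes 0.05 s, during which the arm holds its last target. There are 200 camera calls.

## Working session

There is one attempt and no reset: what is moved stays moved. The work goes in short steps, Python scripts to look and compute and a shell command to move; the robot and the scene stay as the last step left them, time stands still between calls to the robot, and variables do not carry over. Pictures are saved under pics/ and viewed, about 8 in all and at most 12, crops included, and the job is handed in when it is done.

```bash
ls; mkdir -p pics; python3 - <<'E'
from cell import arm
import cv2
for n in("top","side"):
    cv2.imwrite(f"pics/{n}0.png",arm.capture(n)[:,:,::-1]); print(n,arm.get_calibration(n))
print(arm.read_state(), arm.tcp_to_grasp)
E
```

```text
pics
top {'vertical_fov': 44.25638136225927, 'cx': 321.3210077512357, 'cy': 203.95303594486086, 'k1': -0.03159277674233204, 'cam_to_world': array([[ 0.09977963, -0.9733356 ,  0.20654744,  0.25467985],
       [-0.99499382, -0.09877214,  0.01521045,  0.01705913],
       [ 0.00559626, -0.20703112, -0.97831835,  1.56600701],
       [ 0.        ,  0.        ,  0.        ,  1.        ]])}
side {'vertical_fov': 53.34785593261664, 'cx': 314.97221686835394, 'cy': 200.50501789924738, 'k1': -0.08438544995870452, 'cam_to_world': array([[ 0.99048083, -0.10357772,  0.09066076,  0.46097967],
       [-0.13591003, -0.6314685 ,  0.76339767, -0.81070308],
       [-0.02182157, -0.76845246, -0.6395347 ,  0.78491473],
       [ 0.        ,  0.        ,  0.        ,  1.        ]])}
{'time': 0.1, 'joint_positions': array([-1.57340863e+00,  3.13412879e-01,  1.49834162e+00, -1.52544005e-05,
        1.33101241e+00, -2.23404052e-01]), 'dq': array([-0.00103851, -0.00134997, -0.00132501, -0.00199695,  0.00113878,
        0.00094083]), 'effort': array([ 2.78784457e-03, -4.12903690e+01, -2.60143536e+01, -1.36735171e-04,
        2.97069579e-03, -3.91162166e-05]), 'position': array([ 0.11495904, -0.51202767,  0.23079001]), 'orientation': array([ 2.10534126,  0.2345973 , -2.10509196]), 'contact_force': array([-0.25547308,  0.5282792 ,  0.43318997]), 'ft_torque': array([-0.03448597, -0.00302353, -0.01060445]), 'opening': 0.08527170280658451} 0.0187
```

View pics/top0.png

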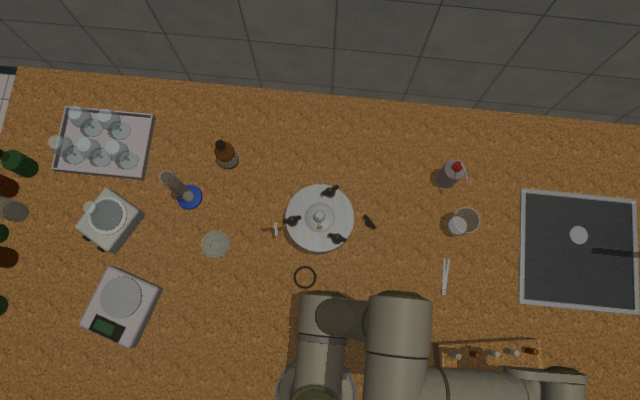

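View pics/side0.png

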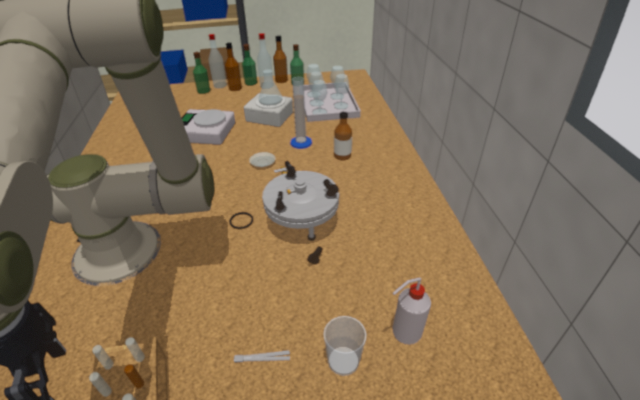

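The top view shows the holder at (320,218). The brass cock is on the left at (276,230), so nut 1 is at (292,221). Going clockwise, nut 2 is at (330,192) and nut 3 at (337,238). The side view agrees, with nuts at (291,170), (331,187) and (280,202). Next I measure them.

```bash
cat > h.py <<'E'
import numpy as np, cv2
from cell import arm
def ray(n,uv):
    c=arm.get_calibration(n); f=200/np.tan(np.radians(c["vertical_fov"]/2))
    K=np.array([[f,0,c["cx"]],[0,f,c["cy"]],[0,0,1]])
    p=cv2.undistortPoints(np.array(uv,float).reshape(-1,1,2),K,np.array([c["k1"],0,0,0,0]))[:,0]
    T=c["cam_to_world"]; d=np.c_[p,np.ones(len(p))]@T[:3,:3].T
    return T[:3,3],d
def plane(n,uv,z):
    o,d=ray(n,uv); return o+d*((z-o[2])/d[:,2])[:,None]
E
python3 - <<'E'
from h import *
for n,(x0,x1,y0,y1),seeds in (("top",(280,360,180,255),[(292,221),(330,192),(337,238)]),("side",(255,345,155,240),[(291,170),(331,187),(280,202)])):
    im=cv2.imread(f"pics/{n}0.png"); m=np.zeros(im.shape[:2],np.uint8)
    m[y0:y1,x0:x1]=(im.max(2)[y0:y1,x0:x1]<75)
    k,lab,st,ce=cv2.connectedComponentsWithStats(m)
    for i in range(1,k):
        if st[i,4]<15: continue
        ys,xs=np.nonzero(lab==i); P=plane(n,np.c_[xs,ys],0.14)[:,:2]
        w,v=np.linalg.eigh(np.cov(P.T)); print(n,ce[i].round(1),st[i],plane(n,[ce[i]],.14)[0].round(4),"axis",np.degrees(np.arctan2(v[1,1],v[0,1])).round(1),(np.sqrt(w)*1000).round(1))
    c=cv2.resize(im[y0:y1,x0:x1],None,fx=6.5,fy=6.5,interpolation=cv2.INTER_CUBIC); cv2.imwrite(f"pics/{n}c.png",c)
    # lid: bright grey mask
    hsv=cv2.cvtColor(im,cv2.COLOR_BGR2HSV); b=((hsv[...,1]<60)&(hsv[...,2]>90)).astype(np.uint8); q=np.zeros_like(b); q[y0-5:y1+5,x0-5:x1+5]=b[y0-5:y1+5,x0-5:x1+5]
    cs=max(cv2.findContours(q,0,1)[0],key=cv2.contourArea); e=cv2.fitEllipse(cv2.convexHull(cs)); print("lid",e,plane(n,[e[0]],.106))
a=cv2.imread("pics/topc.png");b=cv2.imread("pics/sidec.png")
h=max(a.shape[0],b.shape[0]); o=np.zeros((h,a.shape[1]+b.shape[1],3),np.uint8);o[:a.shape[0],:a.shape[1]]=a;o[:b.shape[0],a.shape[1]:]=b
print(o.shape); cv2.imwrite("pics/both.png",cv2.resize(o,None,fx=.72,fy=.72))
E
```

```text
top [329.8 191.1] [321 185  18  12 119] [0.5972 0.0179 0.14  ] axis 125.2 [ 6.9 13.9]
top [291.5 220.2] [283 216  18  10 122] [0.4982 0.1216 0.14  ] axis 110.8 [ 6.9 13.4]
top [336.7 238.1] [328 233  19  11 119] [ 0.4589 -0.0155  0.14  ] axis 77.4 [ 6.9 12.8]
lid ((319.3372497558594, 217.68960571289062), (68.06965637207031, 68.98578643798828), 84.69461822509766) [[0.52017859 0.04148597 0.106     ]]
side [290.  170.7] [286 162   9  16  95] [0.5012 0.0993 0.14  ] axis 94.0 [ 5.7 20.6]
side [330.4 188.7] [324 180  14  17 142] [0.5991 0.0006 0.14  ] axis 93.7 [ 7.8 19. ]
side [279.6 203.3] [276 192   9  20 100] [ 0.4629 -0.0373  0.14  ] axis 85.4 [ 4.7 20.2]
side [311.2 237.7] [308 235   7   5  19] [ 0.5258 -0.1707  0.14  ] axis -176.3 [3.6 5.2]
lid ((301.0754089355469, 201.11764526367188), (66.16535949707031, 75.94747924804688), 95.61141967773438) [[0.520307   0.00317125 0.106     ]]
(552, 1105, 3)
```

View pics/both.png

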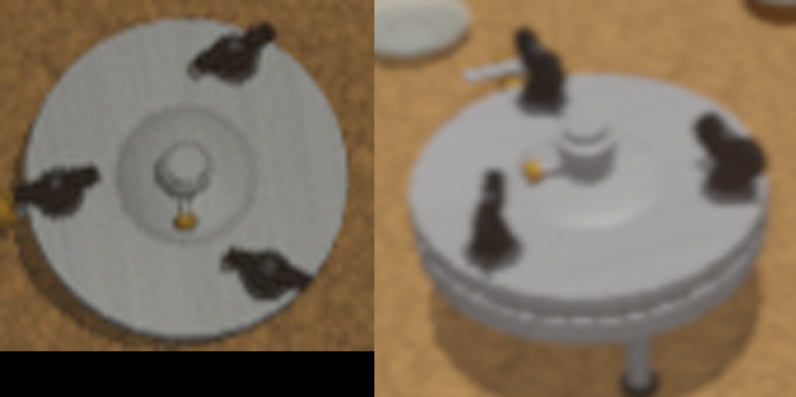

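The crops show all three wing nuts clearly. The wing lines run at about 111° (nut 1), 124° (nut 2) and 77° (nut 3) in world. Measured radii of 82–83 mm at 120° spacing fit the given sizes. Next I work out the approach to nut 1.

```bash
cat >> h.py <<'E'
from scipy.spatial.transform import Rotation as R
C=np.array([.519,.0412]); NUT={i:C+.083*np.array([np.cos(a),np.sin(a)]) for i,a in zip((1,2,3),np.radians([103.7,-16.3,-136.3]))}
def show():
    s=arm.read_state(); M=R.from_rotvec(s["orientation"]).as_matrix()
    print("t",round(s["time"],2),"p",s["position"].round(4),"yaw_y",np.degrees(np.arctan2(M[1,1],M[0,1])).round(1),"tilt",M[2].round(3),"j",s["joint_positions"].round(2),"F",s["contact_force"].round(1),"T",s["ft_torque"].round(3),"op",round(s["opening"]*1000,1)); return s,M
def go(x,y,z,yaw):
    s,M=show(); d=M.T@(np.array([x,y,z])-s["position"])*1000
    yd=np.array([np.cos(np.radians(yaw)),np.sin(np.radians(yaw)),0]); xd=np.array([0,0,-1.]); D=np.c_[xd,yd,np.cross(xd,yd)]
    rv=R.from_matrix(M.T@D).as_rotvec(degrees=True); print("shift",d.round(1),"turn",rv.round(1))
E
python3 - <<'E'
from h import *
print(NUT)
go(*NUT[1],.20,20.7); go(*NUT[1],.20,200.7)
E
```

```text
{1: array([0.49934243, 0.12183858]), 2: array([0.59866384, 0.01790466]), 3: array([ 0.45899373, -0.01614324])}
t 0.1 p [ 0.115  -0.512   0.2308] yaw_y -77.3 tilt [-1.    -0.001 -0.   ] j [-1.57  0.31  1.5  -0.    1.33 -0.22] F [-0.3  0.5  0.4] T [-0.034 -0.003 -0.011] op 85.3
shift [  31.5 -534.3 -513.9] turn [-98.   -0.1   0. ]
t 0.1 p [ 0.115  -0.512   0.2308] yaw_y -77.3 tilt [-1.    -0.001 -0.   ] j [-1.57  0.31  1.5  -0.    1.33 -0.22] F [-0.3  0.5  0.4] T [-0.034 -0.003 -0.011] op 85.3
shift [  31.5 -534.3 -513.9] turn [82.   0.   0.1]
```

```bash
python3 -m pendant '[[0,-45,-43,-8,0,0,40],[0,-90,-86,-16,0,0,40],[0,-134,-129,-25,0,0,40],[0,-180,-172,-33,0,0,40],[0,-224,-215,-41,0,0,40],[0,-268,-257,-49,0,0,40],[0,-312,-300,-57,0,0,40],[0,-356,-343,-65,0,0,40]]' 22; python3 -c "
from h import *
go(*NUT[1],.20,20.7)"
```

```text
time: 1.1
position: [0.3723, -0.0876, 0.2314]
orientation: [1.364, 1.102, -1.362]
contact_force: [0.5, -1.4, 0.7]
opening: 0.0399
t 1.1 p [ 0.3723 -0.0876  0.2314] yaw_y -12.1 tilt [-1.     0.    -0.001] j [-0.54 -0.01  1.88  0.    1.27 -0.33] F [ 0.5 -1.4  0.7] T [-0.029 -0.003 -0.016] op 39.9
shift [  31.6   80.3 -231.4] turn [-32.8  -0.   -0. ]
```

```bash
python3 -m pendant '[[0,18,-50,-8,0,0,40],[0,35,-100,-16,0,0,40],[0,52,-150,-24,0,0,40],[10,70,-200,-30,0,0,40],[25,80,-231,-33,0,0,40],[31,80,-231,-33,0,0,40],[31,80,-231,-33,0,0,40]]' 22; python3 - <<'E'
from h import *
go(*NUT[1],.128,20.7)
im=arm.capture("side"); i2=arm.capture("top")
a=cv2.resize(im[100:250,220:380],None,fx=2.5,fy=2.5,interpolation=2);b=cv2.resize(i2[130:280,240:400],None,fx=2.5,fy=2.5,interpolation=2)
cv2.imwrite("pics/p1.png",np.hstack([a,b])[:,:,::-1])
E
```

```text
time: 1.98
position: [0.4985, 0.121, 0.2002]
orientation: [0.937, 1.361, -0.937]
contact_force: [0.2, 0.2, 0.3]
opening: 0.0401
t 1.98 p [0.4985 0.121  0.2002] yaw_y 20.9 tilt [-1.    -0.001 -0.001] j [ 0.01  0.31  1.58  0.    1.25 -0.36] F [0.2 0.2 0.3] T [-0.029  0.003  0.003] op 40.1
shift [72.2  1.1 -0.4] turn [ 0.2 -0.   0. ]
```

View pics/p1.png

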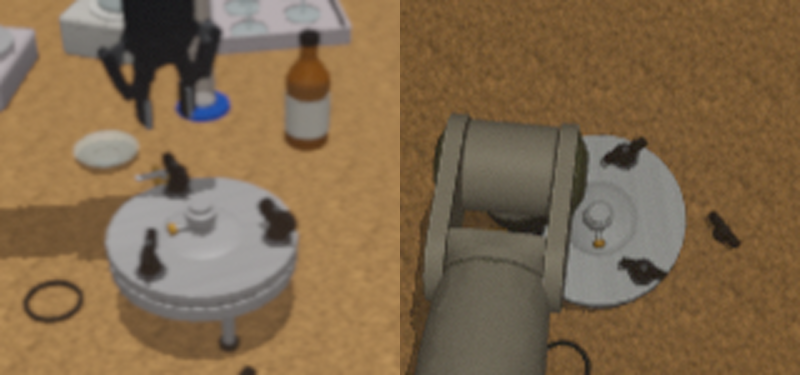

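The fingers straddle nut 1: tips are at (147,120) and (190,115) in the side crop, with the nut below at (175,165). I descend and grip.

```bash
python3 -m pendant '[[25,1,0,0,0,0,40],[50,1,0,0,0,0,40],[65,1,0,0,0,0,40],[71,1,0,0,0,0,40],[71,1,0,0,0,0,40]]' 22; python3 -c "
from h import *
show()"; python3 -m pendant '[[0,0,0,0,0,0,20],[0,0,0,0,0,0,5],[0,0,0,0,0,0,5],[0,0,0,0,0,0,5],[0,0,0,0,0,0,5],[0,0,0,0,0,0,5]]' 22; python3 -c "
from h import *
show()"
```

```text
time: 2.7
position: [0.5001, 0.121, 0.1305]
orientation: [0.939, 1.359, -0.936]
contact_force: [-0.5, -0.3, 0.8]
opening: 0.04
t 2.7 p [0.5001 0.121  0.1305] yaw_y 20.8 tilt [-1.     0.002 -0.   ] j [ 0.01  0.39  1.67  0.    1.08 -0.35] F [-0.5 -0.3  0.8] T [0.032 0.03  0.008] op 40.0
time: 3.45
position: [0.5028, 0.1216, 0.1318]
orientation: [0.943, 1.352, -0.931]
contact_force: [11.5, 5.5, -3.1]
opening: 0.0098
t 3.45 p [0.5028 0.1216 0.1318] yaw_y 20.8 tilt [-1.     0.01   0.001] j [ 0.01  0.39  1.66  0.    1.08 -0.35] F [11.5  5.5 -3.1] T [ 0.853 -1.926 -0.04 ] op 9.8
```

Gripped (9.8 mm), but there is a 12 N side pull: the nut sits a few mm further along +y of the tool. I reopen, shift, go slightly deeper and regrip.

```bash
python3 -m pendant '[[0,2,0,0,0,0,30],[0,2,0,0,0,0,30],[5,2,0,0,0,0,30],[5,2,0,0,0,0,20],[5,2,0,0,0,0,5],[5,2,0,0,0,0,5],[5,2,0,0,0,0,5],[5,2,0,0,0,0,5]]' 22; python3 -c "
from h import *
show()"
```

```text
time: 4.45
position: [0.5041, 0.1222, 0.1267]
orientation: [0.942, 1.354, -0.932]
contact_force: [-4.4, -2.8, 1.9]
opening: 0.0097
t 4.45 p [0.5041 0.1222 0.1267] yaw_y 20.8 tilt [-1.     0.008  0.001] j [ 0.01  0.4   1.66  0.    1.07 -0.35] F [-4.4 -2.8  1.9] T [-0.422  0.968  0.009] op 9.7
```

```bash
S='python3 -c "from h import *;show()"'
python3 -m pendant '[[0,-1,0,5,0,0,5],[0,-1,0,10,0,0,5]]' 22 >/dev/null; eval $S
python3 -m pendant '[[0,0,0,5,0,0,5],[0,0,0,10,0,0,5]]' >/dev/null; eval $S
python3 -m pendant '[[0,0,0,5,0,0,5],[0,0,0,10,0,0,5]]' >/dev/null; eval $S
python3 -m pendant '[[0,0,0,5,0,0,5],[0,0,0,10,0,0,5]]' >/dev/null; eval $S
python3 -m pendant '[[0,0,0,5,0,0,5],[0,0,0,10,0,0,5]]' >/dev/null; eval $S
python3 -m pendant '[[0,0,0,5,0,0,5],[0,0,0,10,0,0,5]]' >/dev/null; eval $S
python3 -m pendant '[[0,0,0,5,0,0,5],[0,0,0,10,0,0,5]]' >/dev/null; eval $S
```

```text
t 4.7 p [0.504  0.122  0.1268] yaw_y 10.6 tilt [-1.     0.011 -0.001] j [ 0.01  0.4   1.67  0.    1.06 -0.18] F [ 1.3  0.3 -3.3] T [ 0.083 -0.294  0.041] op 9.3
t 4.95 p [0.5042 0.122  0.1267] yaw_y 0.5 tilt [-1.     0.011 -0.002] j [0.01 0.4  1.66 0.   1.06 0.  ] F [ 0.  -1.2 -1.2] T [-0.148  0.195  0.284] op 9.6
t 5.2 p [0.5044 0.122  0.1268] yaw_y -9.7 tilt [-1.     0.011 -0.004] j [0.01 0.4  1.66 0.   1.06 0.18] F [-1.5 -0.1 -0.4] T [-0.224  0.299  0.251] op 9.7
t 5.45 p [0.5045 0.122  0.1267] yaw_y -19.8 tilt [-1.     0.011 -0.006] j [0.01 0.4  1.66 0.   1.06 0.35] F [-0.8 -1.4  0.3] T [-0.271  0.321  0.217] op 9.3
t 5.7 p [0.5047 0.1219 0.1267] yaw_y -29.9 tilt [-1.     0.01  -0.008] j [0.01 0.4  1.66 0.   1.06 0.53] F [-1.4 -1.2  0. ] T [-0.258  0.34   0.265] op 9.5
t 5.95 p [0.5048 0.1218 0.1268] yaw_y -40.1 tilt [-1.     0.009 -0.009] j [0.01 0.4  1.66 0.   1.06 0.71] F [-0.9 -1.7  0.3] T [-0.375  0.379  0.279] op 9.2
t 6.2 p [0.5049 0.1217 0.1267] yaw_y -50.2 tilt [-1.     0.008 -0.011] j [0.01 0.4  1.66 0.   1.06 0.89] F [-2.5 -1.7 -0.4] T [-0.407  0.48   0.286] op 9.3
```

Nut 1 bites between yaw 10.6° and 0.5°, at about 6°. The goal is yaw ≈ −88° (90° plus the 3.4° spring-back), so I turn 38° more.

```bash
S='python3 -c "from h import *;show()"'
python3 -m pendant '[[0,0,0,8,0,0,5],[0,0,0,16,0,0,5],[0,0,0,24,0,0,5],[0,0,0,32,0,0,5],[0,0,0,38,0,0,5],[0,0,0,38,0,0,5],[0,0,0,38,0,0,5]]' >/dev/null; eval $S
python3 -m pendant '[[0,0,0,0,0,0,30],[0,0,0,0,0,0,40],[0,0,0,0,0,0,40],[-40,0,0,0,0,0,40],[-75,0,0,0,0,0,40],[-75,0,0,0,0,0,40]]' >/dev/null
python3 -c "
from h import *
go(NUT[2][0]+.004,NUT[2][1],.2,34); go(NUT[2][0]+.004,NUT[2][1],.2,-146)"
```

```text
t 7.08 p [0.5049 0.1213 0.1267] yaw_y -88.0 tilt [-1.     0.    -0.013] j [ 0.01  0.4   1.66 -0.    1.06  1.55] F [-0.8 -4.3 -0.3] T [-1.011  0.442  0.198] op 9.4
t 7.83 p [0.5051 0.1214 0.2041] yaw_y -88.0 tilt [-1.     0.    -0.018] j [0.01 0.31 1.57 0.   1.24 1.55] F [-0.1 -0.3  0.3] T [-0.024 -0.015  0.056] op 39.6
shift [  5.9 106.8 -93.9] turn [-122.    -0.6   -1.1]
t 7.83 p [0.5051 0.1214 0.2041] yaw_y -88.0 tilt [-1.     0.    -0.018] j [0.01 0.31 1.57 0.   1.24 1.55] F [-0.1 -0.3  0.3] T [-0.024 -0.015  0.056] op 39.6
shift [  5.9 106.8 -93.9] turn [58.  -1.   0.5]
```

```bash
python3 -m pendant '[[0,20,-18,-10,0,0,40],[0,40,-36,-20,0,0,40],[0,60,-54,-30,0,0,40],[0,80,-72,-40,0,0,40],[0,107,-94,-50,0,0,40],[0,107,-94,-60,0,0,40],[0,107,-94,-70,0,0,40],[0,107,-94,-80,0,0,40]]' 22 >/dev/null;  python3 -c "
from h import *
go(NUT[2][0]+.004,NUT[2][1],.2,34)"
```

```text
t 8.82 p [0.6024 0.0178 0.2046] yaw_y -7.7 tilt [-1.     0.016 -0.003] j [-0.17  0.5   1.3   0.    1.33 -0.03] F [-0.2 -0.5  0. ] T [ 0.002  0.039 -0.031] op 40.1
shift [ 4.6  0.1 -0.1] turn [-41.7   0.2  -1. ]
```

```bash
python3 -m pendant '[[0,0,0,-10,0,0,40],[0,0,0,-20,0,0,40],[0,0,0,-30,0,-0.5,40],[0,0,0,-42,0,-1,40],[0,0,0,-42,0,-1,40]]' >/dev/null;  python3 - <<'E'
from h import *
go(NUT[2][0]+.004,NUT[2][1],.127,34)
im=arm.capture("side"); i2=arm.capture("top")
a=cv2.resize(im[100:250,220:380],None,fx=2.5,fy=2.5,interpolation=2);b=cv2.resize(i2[130:280,240:400],None,fx=2.5,fy=2.5,interpolation=2)
cv2.imwrite("pics/p2.png",np.hstack([a,b])[:,:,::-1])
E
```

```text
t 9.45 p [0.6023 0.0179 0.2035] yaw_y 34.3 tilt [-1.    -0.003  0.001] j [-0.16  0.51  1.29 -0.    1.35 -0.76] F [-0.3 -0.4 -0.4] T [-0.015 -0.058 -0.034] op 40.1
shift [76.5  0.5  0.1] turn [0.3 0.1 0.1]
```

View pics/p2.png

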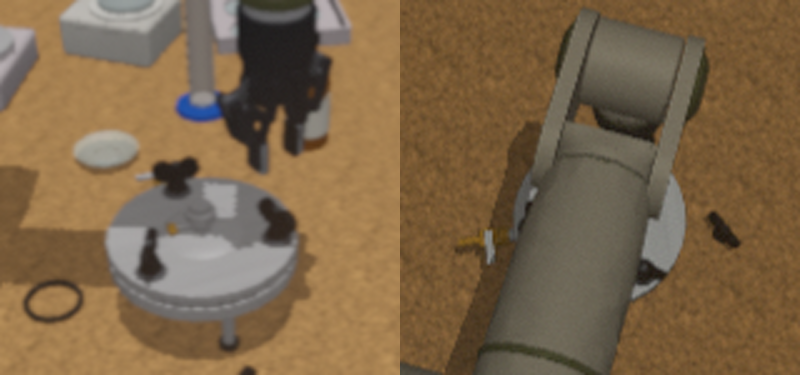

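Nut 1's wings now lie left–right, at (175,170) in the side crop. The fingers at (262,165) and (298,150) are over nut 2 at (278,220). I descend and grip it.

```bash
S='python3 -c "from h import *;show()"'; python3 -m pendant '[[30,0,0,0,0,0,40],[55,0,0,0,0,0,40],[70,0,0,0,0,0,40],[76,0,0,0,0,0,40],[76,0,0,0,0,0,40]]' 22 >/dev/null; eval $S;  python3 -m pendant '[[0,0,0,0,0,0,20],[0,0,0,0,0,0,5],[0,0,0,0,0,0,5],[0,0,0,0,0,0,5],[0,0,0,0,0,0,5]]' 22 >/dev/null; eval $S
```

```text
t 10.18 p [0.6024 0.0176 0.1282] yaw_y 34.1 tilt [-1.    -0.002  0.002] j [-0.16  0.57  1.38 -0.    1.18 -0.76] F [-0.3 -0.5  0.7] T [-0.028 -0.024 -0.001] op 39.9
t 10.8 p [0.6032 0.018  0.1291] yaw_y 34.1 tilt [-1.     0.001  0.003] j [-0.16  0.57  1.38 -0.    1.18 -0.76] F [3.1 3.6 3.8] T [ 0.728 -0.589 -0.034] op 9.6
```

```bash
S='python3 -c "from h import *;s,M=show()"'; f(){ eval $S | sed -E 's/j .* F/F/'; }
python3 -m pendant '[[0,0.5,0,3,0,0,5],[0,0.5,0,5,0,0,5]]' 22 >/dev/null; f
python3 -m pendant '[[0,0,0,3,0,0,5],[0,0,0,5,0,0,5]]' >/dev/null; f
python3 -m pendant '[[0,0,0,3,0,0,5],[0,0,0,5,0,0,5]]' >/dev/null; f
python3 -m pendant '[[0,0,0,3,0,0,5],[0,0,0,5,0,0,5]]' >/dev/null; f
python3 -m pendant '[[0,0,0,3,0,0,5],[0,0,0,5,0,0,5]]' >/dev/null; f
python3 -m pendant '[[0,0,0,3,0,0,5],[0,0,0,5,0,0,5]]' >/dev/null; f
python3 -m pendant '[[0,0,0,3,0,0,5],[0,0,0,5,0,0,5]]' >/dev/null; f
python3 -m pendant '[[0,0,0,3,0,0,5],[0,0,0,5,0,0,5]]' >/dev/null; f
python3 -m pendant '[[0,0,0,3,0,0,5],[0,0,0,5,0,0,5]]' >/dev/null; f
python3 -m pendant '[[0,0,0,3,0,0,5],[0,0,0,5,0,0,5]]' >/dev/null; f
python3 -m pendant '[[0,0,0,3,0,0,5],[0,0,0,5,0,0,5]]' >/dev/null; f
python3 -m pendant '[[0,0,0,3,0,0,5],[0,0,0,5,0,0,5]]' >/dev/null; f
```

```text
t 11.05 p [0.6035 0.0182 0.1292] yaw_y 29.0 tilt [-1.     0.     0.003] F [-0.3  0.8  1.2] T [ 0.112  0.054 -0.014] op 9.7
t 11.3 p [0.6034 0.0182 0.1292] yaw_y 24.0 tilt [-1.     0.001  0.003] F [1.7 1.4 0.5] T [ 0.199 -0.147  0.056] op 9.1
t 11.55 p [0.6035 0.0183 0.1292] yaw_y 18.9 tilt [-1.     0.001  0.003] F [ 1.1  1.6 -0.6] T [ 0.314 -0.178  0.058] op 9.5
t 11.8 p [0.6035 0.0183 0.1292] yaw_y 13.8 tilt [-1.     0.002  0.003] F [1.5 2.1 0.8] T [ 0.248 -0.268  0.051] op 9.3
t 12.05 p [0.6036 0.0183 0.1292] yaw_y 8.7 tilt [-1.     0.002  0.003] F [ 1.3  1.3 -0.1] T [ 0.277 -0.268  0.052] op 9.0
t 12.3 p [0.6036 0.0183 0.1292] yaw_y 3.6 tilt [-1.     0.002  0.002] F [ 1.4  2.3 -1. ] T [ 0.244 -0.305  0.041] op 9.3
t 12.55 p [0.6037 0.0183 0.1292] yaw_y -1.5 tilt [-1.     0.003  0.002] F [2.6 1.8 0.1] T [ 0.271 -0.315  0.038] op 9.5
t 12.8 p [0.6037 0.0184 0.1292] yaw_y -6.5 tilt [-1.     0.003  0.002] F [ 2.4  2.  -0.2] T [ 0.319 -0.321  0.059] op 9.5
t 13.05 p [0.6038 0.0184 0.1292] yaw_y -11.6 tilt [-1.     0.003  0.002] F [2.4 2.1 0.2] T [ 0.266 -0.3   -0.002] op 9.5
t 13.3 p [0.6039 0.0184 0.1292] yaw_y -16.7 tilt [-1.     0.004  0.001] F [ 3.2  1.3 -0.2] T [ 0.385 -0.354  0.004] op 9.4
t 13.55 p [0.6039 0.0184 0.1292] yaw_y -21.8 tilt [-1.     0.004  0.001] F [ 2.8  2.5 -1. ] T [ 0.312 -0.41   0.038] op 9.2
t 13.8 p [0.6039 0.0184 0.1292] yaw_y -26.9 tilt [-1.     0.004  0.   ] F [ 2.3  1.6 -1.3] T [ 0.339 -0.366  0.006] op 9.6
```

Nut 2 is still in its slack at 61°; I continue.

```bash
S='python3 -c "from h import *;s,M=show()"'; f(){ eval $S | sed -E 's/j .* F/F/'; }
python3 -m pendant '[[0,0,0,3,0,0,5],[0,0,0,5,0,0,5]]' >/dev/null; f
python3 -m pendant '[[0,0,0,3,0,0,5],[0,0,0,5,0,0,5]]' >/dev/null; f
python3 -m pendant '[[0,0,0,3,0,0,5],[0,0,0,5,0,0,5]]' >/dev/null; f
python3 -m pendant '[[0,0,0,3,0,0,5],[0,0,0,5,0,0,5]]' >/dev/null; f
python3 -m pendant '[[0,0,0,3,0,0,5],[0,0,0,5,0,0,5]]' >/dev/null; f
```

```text
t 14.05 p [0.604  0.0183 0.1292] yaw_y -32.0 tilt [-1.     0.004 -0.   ] F [ 2.8  1.7 -0.6] T [ 0.23  -0.454  0.01 ] op 9.7
t 14.3 p [0.6041 0.0183 0.1293] yaw_y -37.1 tilt [-1.     0.004 -0.   ] F [2.1 0.7 0. ] T [ 0.29  -0.444  0.033] op 9.9
t 14.55 p [0.6041 0.0183 0.1292] yaw_y -42.1 tilt [-1.     0.004 -0.001] F [ 2.6  1.8 -0.5] T [ 0.315 -0.447  0.033] op 9.2
t 14.8 p [0.6042 0.0183 0.1292] yaw_y -47.2 tilt [-1.     0.005 -0.001] F [ 3.3  1.3 -1.8] T [ 0.271 -0.488  0.27 ] op 9.4
t 15.05 p [0.6042 0.0182 0.1293] yaw_y -52.3 tilt [-1.     0.005 -0.002] F [ 3.6  2.5 -0.2] T [ 0.255 -0.538  0.242] op 9.4
```

Nut 2 bites between −42.1° and −47.2°, at about −44°. The goal is ≈ −137°, so I turn 85° more.

```bash
S='python3 -c "from h import *;s,M=show()"'
python3 -m pendant '[[0,0,0,8,0,0,5],[0,0,0,16,0,0,5],[0,0,0,24,0,0,5],[0,0,0,32,0,0,5],[0,0,0,40,0,0,5],[0,0,0,40,0,0,5]]' >/dev/null; eval $S
python3 -m pendant '[[0,0,0,8,0,0,5],[0,0,0,16,0,0,5],[0,0,0,24,0,0,5],[0,0,0,32,0,0,5],[0,0,0,40,0,0,5],[0,0,0,45,0,0,5],[0,0,0,45,0,0,5],[0,0,0,45,0,0,5]]' >/dev/null; eval $S
python3 -m pendant '[[0,0,0,0,0,0,30],[0,0,0,0,0,0,40],[0,0,0,0,0,0,40],[-40,0,0,0,0,0,40],[-75,0,0,0,0,0,40],[-75,0,0,0,0,0,40]]' >/dev/null
python3 -c "
from h import *
go(NUT[3][0]+.004,NUT[3][1],.2,-13.5)"
```

```text
t 15.8 p [0.6044 0.0179 0.1293] yaw_y -92.2 tilt [-1.     0.003 -0.005] j [-0.16  0.57  1.38 -0.    1.18  1.45] F [ 4.9 -0.4 -2.6] T [-0.051 -0.72   0.192] op 9.4
t 16.8 p [0.6044 0.0175 0.1293] yaw_y -137.1 tilt [-1.    -0.001 -0.006] j [-0.16  0.57  1.38 -0.    1.18  2.23] F [ 2.7 -3.  -1.6] T [-0.536 -0.454  0.237] op 9.3
t 17.55 p [0.605  0.0178 0.207 ] yaw_y -137.0 tilt [-1.    -0.004 -0.01 ] j [-0.16  0.5   1.28 -0.    1.34  2.23] F [-0.2 -0.2 -0.3] T [ 0.016 -0.03   0.008] op 40.1
shift [  5.8 127.1  72. ] turn [-123.5   -0.6   -0.5]
```

```bash
python3 -m pendant '[[0,25,14,-10,0,0,40],[0,50,28,-20,0,0,40],[0,75,42,-30,0,0,40],[0,100,56,-40,0,0,40],[0,127,72,-50,0,0,40],[0,127,72,-60,0,0,40],[0,127,72,-70,0,0,40],[0,127,72,-80,0,0,40]]' 22 >/dev/null; python3 -m pendant '[[0,0,0,-10,0,0,40],[0,0,0,-20,0,0,40],[0,0,0,-30,0,0,40],[0,0,0,-43,0,0,40],[0,0,0,-43,0,0,40]]' >/dev/null;  python3 - <<'E'
from h import *
go(NUT[3][0]+.004,NUT[3][1],.128,-13.5)
im=arm.capture("side"); i2=arm.capture("top")
a=cv2.resize(im[100:250,220:380],None,fx=2.5,fy=2.5,interpolation=2);b=cv2.resize(i2[130:280,240:400],None,fx=2.5,fy=2.5,interpolation=2)
cv2.imwrite("pics/p3.png",np.hstack([a,b])[:,:,::-1])
E
```

```text
t 19.18 p [ 0.462  -0.0157  0.204 ] yaw_y -13.5 tilt [-1.     0.007  0.002] j [-0.29  0.2   1.72 -0.    1.21 -0.05] F [-0.1 -0.5 -0.6] T [-0.038 -0.002 -0.034] op 39.7
shift [76.   0.6  0.1] turn [-0.   0.1 -0.4]
```

View pics/p3.png

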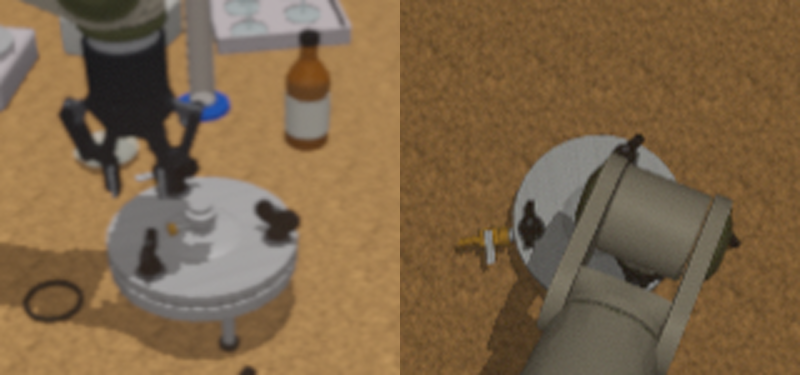

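The fingers at (112,190) and (162,190) look slightly left of nut 3 at (150,240). I check this by projection before descending.

```bash
python3 - <<'E'
from h import *
for z in (.204,.21): print("tips mid",plane("side",[[274.8,100+190/2.5]],z))
print("nut top",plane("side",[[280,100+233/2.5],[280.5,193]],.147), plane("top",[[336.7,238.1]],.135))
# same for gripped nut1 & nut2 (known 0.504,0.122 / 0.604,0.018)
print(plane("side",[[290,163],[330,181]],.147))
E
```

```text
tips mid [[ 0.45800419 -0.00718867  0.204     ]]
tips mid [[ 0.45803492 -0.0154878   0.21      ]]
nut top [[ 0.46659994 -0.00557787  0.147     ]
 [ 0.46793228 -0.00496482  0.147     ]] [[ 0.45953065 -0.01576362  0.135     ]]
[[0.50409237 0.12694165 0.147     ]
 [0.60189748 0.02462809 0.147     ]]
```

Equilateral geometry from the two gripped nuts puts nut 3 at (0.464, −0.016), so the offset is only about 2 mm. I descend with +2 in y.

```bash
S='python3 -c "from h import *;show()"'; python3 -m pendant '[[30,2,0,0,0,0,40],[55,2,0,0,0,0,40],[70,2,0,0,0,0,40],[76,2,0,0,0,0,40],[76,2,0,0,0,0,40]]' 22 >/dev/null; eval $S;  python3 -m pendant '[[0,0,0,0,0,0,20],[0,0,0,0,0,0,5],[0,0,0,0,0,0,5],[0,0,0,0,0,0,5],[0,0,0,0,0,0,5]]' 22 >/dev/null; eval $S
```

```text
t 19.9 p [ 0.4644 -0.0164  0.128 ] yaw_y -13.7 tilt [-1.     0.007  0.002] j [-0.29  0.29  1.82 -0.    1.02 -0.05] F [0.6 0.2 0.9] T [ 0.032  0.009 -0.058] op 39.9
t 20.52 p [ 0.4646 -0.0165  0.1285] yaw_y -13.7 tilt [-1.     0.007  0.002] j [-0.29  0.29  1.82 -0.    1.02 -0.05] F [-1.9 -0.1  6. ] T [ 0.101  0.253 -0.01 ] op 9.2
```

```bash
S='python3 -c "from h import *;s,M=show()"'; f(){ eval $S | sed -E 's/j .* F/F/'; }
python3 -m pendant '[[0,0,0,3,0,0,5],[0,0,0,5,0,0,5]]' 22 >/dev/null; f
python3 -m pendant '[[0,0,0,3,0,0,5],[0,0,0,5,0,0,5]]' >/dev/null; f
python3 -m pendant '[[0,0,0,3,0,0,5],[0,0,0,5,0,0,5]]' >/dev/null; f
python3 -m pendant '[[0,0,0,3,0,0,5],[0,0,0,5,0,0,5]]' >/dev/null; f
python3 -m pendant '[[0,0,0,3,0,0,5],[0,0,0,5,0,0,5]]' >/dev/null; f
python3 -m pendant '[[0,0,0,3,0,0,5],[0,0,0,5,0,0,5]]' >/dev/null; f
python3 -m pendant '[[0,0,0,3,0,0,5],[0,0,0,5,0,0,5]]' >/dev/null; f
python3 -m pendant '[[0,0,0,3,0,0,5],[0,0,0,5,0,0,5]]' >/dev/null; f
python3 -m pendant '[[0,0,0,3,0,0,5],[0,0,0,5,0,0,5]]' >/dev/null; f
python3 -m pendant '[[0,0,0,3,0,0,5],[0,0,0,5,0,0,5]]' >/dev/null; f
python3 -m pendant '[[0,0,0,3,0,0,5],[0,0,0,5,0,0,5]]' >/dev/null; f
python3 -m pendant '[[0,0,0,3,0,0,5],[0,0,0,5,0,0,5]]' >/dev/null; f
```

```text
t 20.77 p [ 0.4646 -0.0165  0.1285] yaw_y -18.8 tilt [-1.     0.008  0.001] F [-0.1  1.2  1.8] T [-0.012  0.149  0.022] op 9.5
t 21.02 p [ 0.4646 -0.0165  0.1285] yaw_y -23.9 tilt [-1.     0.008  0.   ] F [0.7 0.3 2.2] T [-0.023  0.047 -0.036] op 9.3
t 21.27 p [ 0.4647 -0.0165  0.1285] yaw_y -29.0 tilt [-1.     0.008 -0.   ] F [ 0.3 -0.8  0.5] T [0.011 0.079 0.08 ] op 9.7
t 21.52 p [ 0.4647 -0.0165  0.1285] yaw_y -34.0 tilt [-1.     0.008 -0.001] F [-0.8 -0.5  0.4] T [ 0.008 -0.02   0.031] op 9.4
t 21.77 p [ 0.4648 -0.0166  0.1286] yaw_y -39.1 tilt [-1.     0.008 -0.002] F [ 0.5 -0.4  1.4] T [-0.024 -0.015  0.054] op 9.3
t 22.02 p [ 0.4648 -0.0166  0.1286] yaw_y -44.2 tilt [-1.     0.008 -0.002] F [-0.4 -0.7  1.5] T [-0.013  0.041  0.029] op 9.1
t 22.27 p [ 0.4648 -0.0166  0.1285] yaw_y -49.3 tilt [-1.     0.008 -0.003] F [ 0.8 -0.6  1.7] T [-0.072  0.013  0.011] op 9.3
t 22.52 p [ 0.4648 -0.0167  0.1285] yaw_y -54.4 tilt [-1.     0.008 -0.004] F [0.8 0.8 0.6] T [-0.071  0.017  0.038] op 9.6
t 22.77 p [ 0.4649 -0.0167  0.1286] yaw_y -59.5 tilt [-1.     0.007 -0.005] F [ 0.9 -0.6  1.6] T [-0.127  0.026  0.017] op 9.2
t 23.02 p [ 0.4648 -0.0168  0.1285] yaw_y -64.5 tilt [-1.     0.007 -0.005] F [ 0.3 -1.4  1.3] T [-0.139 -0.018  0.039] op 9.4
t 23.27 p [ 0.4648 -0.0168  0.1285] yaw_y -69.6 tilt [-1.     0.007 -0.006] F [-0.6 -0.3  1.4] T [-0.216  0.047  0.029] op 9.4
t 23.52 p [ 0.4649 -0.0168  0.1285] yaw_y -74.7 tilt [-1.     0.006 -0.006] F [-0.7 -0.2  1.1] T [-0.15  -0.005  0.016] op 9.2
```

```bash
S='python3 -c "from h import *;s,M=show()"'; f(){ eval $S | sed -E 's/j .* F/F/'; }
python3 -m pendant '[[0,0,0,3,0,0,5],[0,0,0,5,0,0,5]]' >/dev/null; f
python3 -m pendant '[[0,0,0,3,0,0,5],[0,0,0,5,0,0,5]]' >/dev/null; f
python3 -m pendant '[[0,0,0,3,0,0,5],[0,0,0,5,0,0,5]]' >/dev/null; f
python3 -m pendant '[[0,0,0,3,0,0,5],[0,0,0,5,0,0,5]]' >/dev/null; f
python3 -m pendant '[[0,0,0,3,0,0,5],[0,0,0,5,0,0,5]]' >/dev/null; f
```

```text
t 23.77 p [ 0.4649 -0.0169  0.1286] yaw_y -79.8 tilt [-1.     0.006 -0.007] F [-0.5 -0.8  0.9] T [-0.191  0.069  0.072] op 9.3
t 24.02 p [ 0.4649 -0.0169  0.1286] yaw_y -84.9 tilt [-1.     0.005 -0.007] F [ 0.9 -1.7  0.2] T [-0.253  0.054  0.05 ] op 9.6
t 24.27 p [ 0.4649 -0.0169  0.1286] yaw_y -89.9 tilt [-1.     0.005 -0.008] F [ 0.3 -1.7  1.3] T [-0.25   0.048  0.222] op 9.2
t 24.52 p [ 0.4649 -0.017   0.1285] yaw_y -95.0 tilt [-1.     0.004 -0.008] F [ 1.2 -1.3  0.9] T [-0.24   0.032  0.23 ] op 9.4
t 24.77 p [ 0.4649 -0.017   0.1286] yaw_y -100.1 tilt [-1.     0.004 -0.008] F [ 0.1 -1.5  1.1] T [-0.278  0.074  0.254] op 9.3
```

Nut 3 bites between −84.9° and −89.9°, at about −86.5°. I turn 78° more to −178°, which keeps joint 6 at 2.82, inside its 2.88 limit.

```bash
S='python3 -c "from h import *;s,M=show()"'
python3 -m pendant '[[0,0,0,8,0,0,5],[0,0,0,16,0,0,5],[0,0,0,24,0,0,5],[0,0,0,32,0,0,5],[0,0,0,40,0,0,5],[0,0,0,40,0,0,5]]' >/dev/null; eval $S
python3 -m pendant '[[0,0,0,8,0,0,5],[0,0,0,16,0,0,5],[0,0,0,24,0,0,5],[0,0,0,32,0,0,5],[0,0,0,37,0,0,5],[0,0,0,38,0,0,5],[0,0,0,38,0,0,5],[0,0,0,38,0,0,5]]' >/dev/null; eval $S
python3 -m pendant '[[0,0,0,0,0,0,30],[0,0,0,0,0,0,40],[0,0,0,0,0,0,40],[-40,0,0,0,0,0,40],[-75,0,0,0,0,0,40],[-100,0,0,0,0,0,40]]' >/dev/null; eval $S
python3 -m pendant '[[0,0,50,0,0,0,40],[0,0,100,0,0,0,40],[0,0,150,0,0,0,40],[0,0,200,0,0,0,40],[0,0,250,0,0,0,40],[0,0,250,0,0,0,40]]' --help 2>&1 | head -0; eval $S
```

```text
t 25.52 p [ 0.4647 -0.0172  0.1285] yaw_y -140.0 tilt [-1.    -0.002 -0.009] j [-0.29  0.29  1.82 -0.    1.02  2.16] F [-1.5 -3.9  3.3] T [-0.631  0.369  0.186] op 9.1
t 26.52 p [ 0.4645 -0.0173  0.1285] yaw_y -177.9 tilt [-1.    -0.006 -0.006] j [-0.29  0.29  1.82 -0.    1.02  2.82] F [-3.1 -4.3  3.4] T [-0.571  0.778  0.258] op 9.3
t 27.27 p [ 0.4641 -0.0167  0.23  ] yaw_y -177.9 tilt [-1.    -0.008 -0.006] j [-0.29  0.18  1.68 -0.    1.28  2.82] F [-0.1 -0.1 -0.8] T [-0.037  0.039  0.065] op 40.2
t 27.27 p [ 0.4641 -0.0167  0.23  ] yaw_y -177.9 tilt [-1.    -0.008 -0.006] j [-0.29  0.18  1.68 -0.    1.28  2.82] F [-0.1 -0.1 -0.8] T [-0.037  0.039  0.065] op 40.2
```

```bash
python3 -m pendant '[[0,20,-40,0,0,0,40],[0,40,-80,0,0,0,40],[0,60,-120,0,0,0,40],[0,80,-160,0,0,0,40],[0,80,-200,0,0,0,40],[0,80,-220,0,0,0,40],[0,80,-220,0,0,0,40]]' ; python3 - <<'E'
from h import *
im=arm.capture("side"); i2=arm.capture("top")
a=cv2.resize(im[100:250,220:380],None,fx=2.5,fy=2.5,interpolation=2);b=cv2.resize(i2[155:275,270:398],None,fx=3.125,fy=3.125,interpolation=2)
cv2.imwrite("pics/p4.png",np.hstack([a,b])[:,:,::-1])
m=np.zeros((400,640),np.uint8); m[180:255,280:360]=i2[180:255,280:360].max(2)<75
k,lab,st,ce=cv2.connectedComponentsWithStats(m)
for i in range(1,k):
    if st[i,4]<15: continue
    ys,xs=np.nonzero(lab==i);P=plane("top",np.c_[xs,ys],.14)[:,:2];w,v=np.linalg.eigh(np.cov(P.T));print(ce[i].round(1),st[i,4],"wing",np.degrees(np.arctan2(v[1,1],v[0,1])).round(1),(np.sqrt(w)*1e3).round(1))
E
```

```text
time: 28.15
position: [0.3922, -0.2397, 0.2304]
orientation: [-1.243, 1.19, 1.227]
contact_force: [0.7, 1.6, -0.1]
opening: 0.0401
[329.9 191. ] 110 wing 139.2 [ 6.7 13.2]
[291.7 219.8] 111 wing -173.5 [ 6.5 13. ]
[336.6 238.1] 113 wing 97.0 [ 6.6 12.9]
```

View pics/p4.png

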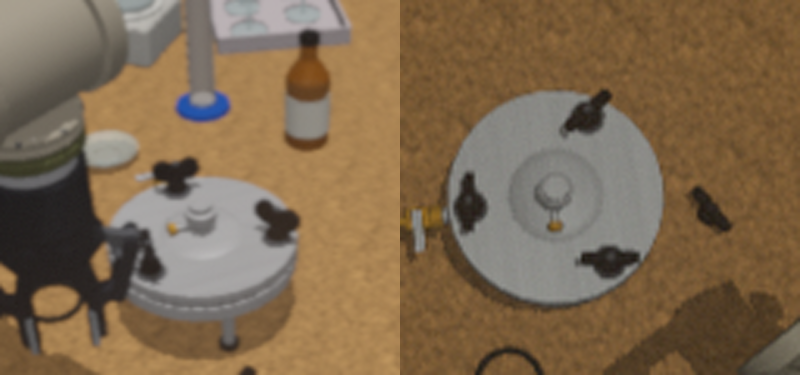

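All three nuts stand where expected: image wing angles are 6.5°, 139° and 97°, against 5.4°, 136.4° and 95.4° expected after spring-back. The arm is clear, so I hand in.

```bash
python3 -c "
from cell import arm
print(arm.close_job())"
```

```text
the job is handed in; nothing more can be done
None
```

I tightened all three nuts in order: the one over the outlet, then clockwise round the rim. The job was handed in at about 28 s with the arm clear of everything; it reports no verdict.

Each nut was gripped at 22 N and turned until the wrist torque jumped from about 0.03 to 0.25 N m. I then turned it about 92–94° more, to allow for the 3.4° spring-back.

| Nut | Bite felt between (tool yaw) | Estimated angle past the bite | Wing angle expected | Wing angle in final picture |
|---|---|---|---|---|
| 1 | 10.6° and 0.5° | about 90° (85–95°) | 5.4° | 6.5° |
| 2 | −42° and −47° | about 88° | 136.4° | 139.2° |
| 3 | −85° and −90° | about 87° | 95.4° | 97.0° |

- **Agreement:** every picture reading is 1–3° short of the expected angle, within the ±15° tolerance. Nut 1's bite is the least certain because I felt for it in 10° steps; the other two used 5° steps.
- **Centring error:** my first position for nut 1 was about 4 mm off and gave a 12 N side pull on the first grip. I reopened, recentred and regripped before turning, and applied the correction to nuts 2 and 3.
- **Other things on the bench:** the spare nut, the sample bottle and the rest of what the final crops showed looked unmoved. I did not measure them or check the items outside the crops.

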